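# Roll the tea tin to the band beside the lotus tray

## Robot

A 7-joint arm with a two-finger parallel gripper is mounted at the origin on the work surface. World frame = base frame: x ahead of the robot, y to its left, z up, the work surface at z = 0. Lengths are in m, angles in rad, forces in N, time in s.
With the tool pointing down it reaches from about 0.4 to 0.85 m from the base axis. Payload 4.5 kg.
Tool frame: the origin (TCP) lies where the fingers leave the gripper's body, on its centre line; the fingertips stand 64 mm ahead of it and the grasp point (between the pads) lies 45 mm ahead of it; z points along the fingers, y is the direction in which the jaws open and shut (so a half turn about z gives the same grasp; the last joint's range is limited). The gripper opens to 88 mm and grips with 3 to 60 N. Pads are 18 mm wide; open, the fingers measure 123 mm over their backs; the gripper's body (75 mm by 187 mm) begins 45 mm behind the grasp point.
Start: joints at [0.034, 0.689, -0.195, 1.565, 0.157, 0.902, -0.215], TCP at [0.625, 0, 0.303] pointing down, gripper open.
Joint ranges: [-3.01, 3.01], [-0.46, 2.08], [-1.47, 1.51], [0.13, 2.56], [-1, 4.14], [0.04, 2.09], [-2.66, 2.66]. Speed limits (rad/s): [2.57, 2.57, 3.14, 3.14, 3.14, 3.14, 3.14].

## Interface

Orientations are given as a unit quaternion [x, y, z, w].
In Python, from plant import monitor, snapshot, workorder, finder gives the robot as it stands.
- The arm moves only by the tool carry_out, never from a script. Its argument "motion" is one flat list of numbers, 6 for each row, row after row: the shift along the tool's x, y, z in cm, then the turn, a rotation vector about the tool's x, y, z in rad. In form: [x, y, z, rx, ry, rz, x, y, z, rx, ry, rz, ...]. A call has 1 to 8 rows; each row shifts and turns the commanded pose from where the row before left it, along the tool's axes as they then stand; what a row does not reach is not made up. A row lasts 1/8 s, in which the tool goes at most 62.5 mm and 10.7 degrees, less where a joint would pass 70% of its speed; a pose out of reach is approached as far as the arm can. A call with a gripper value outside its range is refused whole. "hand" is the finger opening in cm, from 0 to 8.81, set as the call begins (left out, the last holds). The fingers move at their own pace and stop on an object; "grip_force" is the grip in N (left out, the last holds). Time passes only in rows, so rows that do not move let the fingers close. It gives the time, the measured TCP pose, the force and the opening at its end, in the units of the state.
- monitor.get_state(): the state, without advancing time (a new reading comes with each control period).
- snapshot(name): name is "scene" or "side" or "wrist"; returns a dict with "frame" (480x640x3 uint8, red, green, blue), "range_z" (480x640 float32, m along the optical axis (not along the pixel's ray), 0 where there is no reading), "fx", "fy", "cx", "cy" (pixels), "rvec" (rotation vector, rad) and "tvec" (3), from world to camera coordinates, as OpenCV has them; the wrist camera has in their place "hand_eye" (4x4, takes a point from camera to tool coordinates, whose origin is the TCP and whose axes are the flange's). Camera axes: x right, y down, z forward; pixel columns grow to the right and rows downward; lengths in m; the calibration is good to about 2 mm. A picture is of the moment at which its call begins: read the wrist's pose just before it.
- workorder.finish_job(): hands the job in, once; it reports no verdict.
Trained networks look in a picture, given as the dict that the camera call returned (one of the last four; its "shot" number tells which), for a name from the list of things; names that differ only in an ending like _2 or _b are one class to them, and where a whole thing is asked for, a point or a joint stands for the part that bears it (a point fixed in the world has none). Each returns a list of dicts, best first, with "p" (0 to 1); they miss things now and then, are a little off and sometimes report something else, mostly with a low value. They report only what shows in the picture. A call takes as long as a camera call. They do not tell look-alikes from the thing itself.
- finder.masks_of(picture, thing): "pixels" (480x640 bool, what is visible of it) and "extent" ([left, top, right, bottom] in pixels, round what is visible of it).
The state is a dict: "clock": time; "q": joint angles; "qd": joint speeds; "joint_torque": joint torques, N m; "tool_pos": TCP position; "eef_rot": TCP orientation; "contact_force": force on the tool from outside, world axes, zero at the start; "moment": the same for the moment, N m; "opening": opening from 0.0 (shut) to 1.0 (fully open).
Only numpy, scipy, OpenCV 4.12 (cv2) and the standard library are available. Lean on these libraries where they do the work, as an engineer would, in place of code of your own. Each camera call takes 0.05 s, during which the arm holds its last target. There are 200 camera calls.

## Task

Roll the tea tin that lies on the wooden board along the board by pushing on its top with the fingertips, until it comes to rest lying centred along the inlaid band at the end where the lotus-shaped candy tray stands. It must truly roll: do not lift, carry or stand it up, do not reach down to push it below its middle, and do not disturb anything else on the table.

Things in the scene. Friction and masses are not known exactly. Their poses are not given: they have to be found in the camera images.
- tin: Tea tin, closed metal cylinder lying crosswise near the board's middle: diameter 72 mm, length 120 mm, about 0.25 kg. Origin on its axis at mid length, 48 mm above the table (tin's top at 84 mm). x runs along the cylinder; y and z turn as it rolls (z up at start). Rolling resistance soon stops it when let go at low speed. Dragged by its top it goes half as far as the fingertip; pushed against its side it slides unturned.
- board: Fixed flat wooden tea board, 180 mm (x) by 440 mm (y) by 12 mm thick, lying on the table. Origin at the centre of its underside, z up; its top is 12 mm above the table. The tin is to be rolled along its y axis.
- band_left (a point): Middle of the inlaid dark-wood band (flush, 24 mm wide along the board's y axis, running along the board's x axis across its full width) at the board's +y end, 150 mm from the board's centre; on the top face. Axes parallel to the board's.
- band_right (a point): Middle of the identical inlaid band at the board's -y end, 150 mm from the board's centre; on the top face. Axes parallel to the board's.
- lotus_tray: Empty white lotus-shaped candy tray with two rings of pointed petals, about 190 mm across and 50 mm high, loose on the table just beyond one end of the board; which end varies. The band nearest to it is the target. Origin at the centre of its underside.
- saucer: Round white melamine saucer, 150 mm across, 18 mm high, loose on the table beyond the other end of the board. Origin at the centre of its underside. Leave alone.
- cup_a: Glass cup, 68 mm across, 85 mm high, standing loose on the table on the far side of the board. Origin at the centre of its underside. Leave alone.
- cup_b: Glass cup like the other, standing loose on the near (robot) side of the board. Origin at the centre of its underside. Leave alone.
- spare_tin: A like tea tin standing upright on the table on the far side of the board, 72 mm across, 120 mm high. Origin at the centre of its underside. Leave alone.
Mind the look-alikes: they are no part of the job. What is shaped like the tin but orange is not meant.

How it is judged:
By the outcome, as a careful person would: the job done as asked, in the order asked, and still so for the second after the job is handed in, with the robot touching nothing.
It also fails if it takes over 67 s, if anything falls off the work surface, if the arm or the gripper's body presses on something with over 40 N, if the wrist force passes 120 N, or if a joint passes its speed limit or range.

## Working session

There is one attempt and no reset: what is moved stays moved. The work goes in short steps, Python scripts to look and compute and a tool call to move; the robot and the scene stay as the last step left them, time stands still between calls to the robot, and variables do not carry over. Pictures are saved under pics/ and viewed, about 8 in all and at most 12, crops included, and the job is handed in when it is done.

Besides the shell and the picture viewer there is one more tool, called by a JSON object that holds its "name" and its "arguments". carry_out: Moves the arm, as the interface text tells. Its arguments: {"type":"object","properties":{"motion":{"type":"array"},"hand":{"type":"number"},"grip_force":{"type":"number"}},"required":["motion"]}

```bash
mkdir -p pics; ls; cat > h.py <<'E'
import numpy as np, cv2
from scipy.spatial.transform import Rotation as R
from plant import monitor, snapshot, workorder, finder
def cloud(p, st=None):
    z=p["range_z"]; v,u=np.mgrid[:480,:640]
    c=np.dstack([(u-p["cx"])*z/p["fx"],(v-p["cy"])*z/p["fy"],z])
    if "rvec" in p:
        Rm=R.from_rotvec(np.ravel(p["rvec"])).as_matrix(); return (c-np.ravel(p["tvec"]))@Rm
    H=np.array(p["hand_eye"]); c=c@H[:3,:3].T+H[:3,3]
    return c@R.from_quat(st["eef_rot"]).as_matrix().T+np.array(st["tool_pos"])
def save(p,n): cv2.imwrite(f"pics/{n}.png",p["frame"][:,:,::-1])
E
python3 - <<'E'
from h import *
s=monitor.get_state(); print(s)
for n in ["scene","side"]:
    p=snapshot(n); save(p,n+"0"); C=cloud(p)
    for t in ["tin","board","lotus_tray","saucer","cup_a","spare_tin"]:
        for d in finder.masks_of(p,t)[:4]:
            m=d["pixels"]&(p["range_z"]>0); q=C[m]
            if len(q): print(n,t,round(d["p"],2),np.round(d["extent"]),np.round(np.median(q,0),3),np.round(np.percentile(q,2,0),3),np.round(np.percentile(q,98,0),3))
E
```

```text
pics
{'clock': 0.0, 'q': array([ 0.03379649,  0.68993628, -0.1945131 ,  1.56629516,  0.15731449,
        0.90250954, -0.21510211]), 'qd': array([ 8.21514042e-04, -6.64375802e-04, -4.94891121e-04, -4.44691235e-04,
       -1.56237351e-03,  3.01684756e-06, -6.19510778e-04]), 'joint_torque': array([ 3.38560185e-04, -5.27571630e+01, -1.26686912e+00, -1.53434461e+01,
       -5.26333472e-02,  6.56995355e-03,  1.65937727e-04]), 'tool_pos': array([ 6.24506235e-01, -4.21735883e-05,  3.01952706e-01]), 'eef_rot': array([ 7.07075362e-01,  7.07137654e-01, -6.69507186e-04, -5.67768662e-04]), 'contact_force': array([ 0.61808942, -0.07132742,  0.10026857]), 'moment': array([0.037632  , 0.02693884, 0.02574595]), 'opening': 0.9980053529355708}
scene tin 0.83 [302. 217. 348. 272.] [0.588 0.03  0.076] [0.509 0.    0.019] [0.63  0.074 0.087]
scene tin 0.74 [434. 245. 497. 301.] [0.823 0.252 0.063] [0.755 0.233 0.016] [0.87  0.292 0.075]
scene tin 0.62 [336. 139. 371. 174.] [0.34  0.279 0.063] [0.296 0.223 0.022] [0.357 0.335 0.075]
scene board 0.93 [224. 204. 419. 313.] [ 0.564 -0.008  0.013] [ 0.458 -0.1
[... 872 characters left out ...]
. 410. 335.] [0.552 0.096 0.014] [ 0.457 -0.178  0.005] [0.662 0.248 0.019]
side lotus_tray 0.97 [228. 321. 308. 380.] [0.594 0.355 0.022] [0.52  0.276 0.003] [0.667 0.432 0.047]
side saucer 0.93 [374. 177. 422. 214.] [ 0.507 -0.318  0.012] [ 0.439 -0.376  0.003] [ 0.572 -0.246  0.023]
side cup_a 0.91 [400. 234. 427. 277.] [ 0.382 -0.006  0.056] [ 0.353 -0.136 -0.   ] [0.424 0.014 0.089]
side cup_a 0.6 [244. 236. 274. 277.] [0.734 0.129 0.059] [0.706 0.047 0.002] [0.782 0.153 0.088]
side spare_tin 0.92 [304. 174. 334. 226.] [ 0.685 -0.108  0.084] [ 0.659 -0.163  0.004] [ 0.726 -0.094  0.125]
side spare_tin 0.73 [227. 320. 309. 378.] [0.595 0.357 0.022] [0.518 0.289 0.004] [0.668 0.432 0.047]
```

```bash
cat > meas.py <<'E'
from h import *
def rect(P):
    (c,s,a)=cv2.minAreaRect((P[:,:2]*1000).astype(np.float32)); b=cv2.boxPoints((c,s,a))
    e=[b[1]-b[0],b[2]-b[1]]; e=max(e,key=np.linalg.norm); return np.round(c,1),np.round(s,1),round(np.degrees(np.arctan2(e[1],e[0])),2)
def trim(P):
    q=P[:,:2]; i=np.floor(q/0.006).astype(int); u,inv,n=np.unique(i,axis=0,return_inverse=True,return_counts=True)
    return P[n[np.ravel(inv)]>=3]
def tin(p,near,st=None):
    C=cloud(p,st)
    for d in finder.masks_of(p,"tin"):
        m=cv2.erode(d["pixels"].astype(np.uint8),np.ones((3,3)))>0
        P=C[m&(p["range_z"]>0)]
        P=P[(P[:,2]>.02)&(P[:,2]<.1)]
        if len(P)>50 and np.linalg.norm(np.median(P,0)[:2]-near)<.07: return d,P
    return None,None
def fit(P):
    # horizontal cylinder r=36mm, axis height 48mm: fit offset+yaw
    from scipy.optimize import least_squares
    f=lambda x:(np.hypot((P[:,0]-P[:,0].mean())*-np.sin(x[1])+(P[:,1]-x[0])*np.cos(x[1]),P[:,2]-.048-x[2])-.036)
    r=least_squares(f,[np.median(P[:,1]),0,0],loss="soft_l1",f_scale=.002); y,a,dz=r.x
    al=(P[:,0]-P[:,0].mean())*np.cos(a)+(P[:,1]-y)*np.sin(a); lo,hi=np.percentile(al,[1,99]); mid=(lo+hi)/2
    return np.round([P[:,0].mean()+mid*np.cos(a),y+mid*np.sin(a),np.degrees(a),dz,hi-lo,np.sqrt(np.mean(f(r.x)**2))],4)
E
python3 - <<'E'
from meas import *
ims=[]
B=[]
for n,near in [("scene",(.57,.04)),("side",(.57,.04))]:
    p=snapshot(n); C=cloud(p)
    d,P=tin(p,np.array(near))
    if P is not None: print(n,"tin",fit(P))
    b=finder.masks_of(p,"board")[0]["pixels"]&(p["range_z"]>0)
    Q=C[b]; Q=Q[(abs(Q[:,2]-.012)<.005)]; Q=trim(Q); B.append(Q); print(n,"board",rect(Q))
    f=p["frame"][130:400,120:520,::-1]; ims.append(cv2.resize(f,None,fx=1.9,fy=1.9,interpolation=cv2.INTER_CUBIC)[:, :760])
print(rect(np.vstack(B)))
cv2.imwrite("pics/a.png",ims[0]); cv2.imwrite("pics/b.png",ims[1])
s=monitor.get_state(); p=snapshot("wrist"); save(p,"w"); C=cloud(p,s)
d,P=tin(p,np.array((.57,.04)),s); print("wrist tin",None if P is None else fit(P))
E
```

```text
scene tin [ 5.7150e-01  3.9300e-02 -7.3694e+00  1.1000e-03  1.1490e-01  8.0000e-03]
scene board (array([560.7,  29.7]), array([440. , 182.5]), np.float32(81.9))
side tin [ 5.6270e-01  3.9100e-02 -7.7435e+00  1.8000e-03  1.1350e-01  6.6000e-03]
side board (array([557.5,  32. ]), array([439.7, 181.6]), np.float32(81.58))
(array([559.8,  30.8]), array([442. , 184.8]), np.float32(81.95))
wrist tin [ 5.6870e-01  4.0400e-02 -7.5446e+00  3.0000e-04  1.1610e-01  6.0000e-04]
```

View pics/a.png

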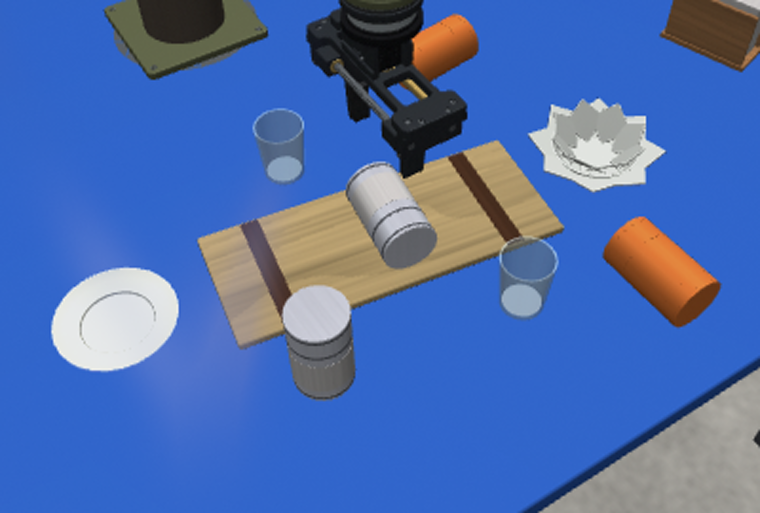

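View pics/w.png

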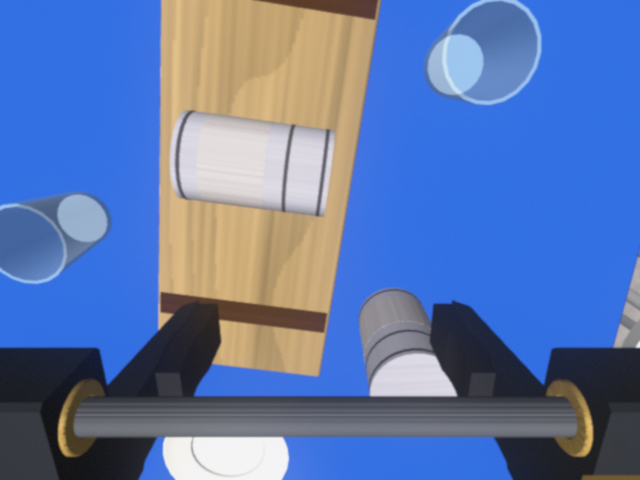

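The white tin lying on the board is the tin meant: scene crop (392,215), wrist (255,162). The orange cylinders at crop (660,270) and (445,50) are decoys, and the upright white one at (318,340) is the spare. The lotus tray is beyond the +y end, so the band at crop (487,195) is the target. Next I measure the bands and close the hand while turning the jaws along the roll direction.

```bash
cat > band.py <<'E'
from meas import *
def bands(p,s=None):
    C=cloud(p,s); f=p["frame"].astype(int); hi=f.max(2)
    m=(hi<120)&(f[:,:,0]>f[:,:,2]+15)&(abs(C[:,:,2]-.012)<.006)&(p["range_z"]>0)
    n,l,st,_=cv2.connectedComponentsWithStats(m.astype(np.uint8))
    for i in range(1,n):
        if st[i,4]>120:
            print("band",st[i].tolist(),rect(C[l==i]), np.round(C[l==i].mean(0),4))
E
python3 - <<'E'
from band import *
for n in ["scene","side","wrist"]:
    s=monitor.get_state(); p=snapshot(n); print(n); bands(p,s)
E
```

```text
scene
band [175, 118, 85, 51, 1269] (array([ 1.6, -1.3]), array([203.3, 204.5]), np.float32(-89.99)) [ 0.0333 -0.0156  0.0141]
band [470, 145, 48, 22, 170] (array([515.6, 650.9]), array([140. ,  42.9]), np.float32(30.64)) [0.5144 0.6501 0.0116]
band [356, 210, 38, 47, 445] (array([577.2, 178. ]), array([ 25.9, 167.5]), np.float32(-9.0)) [0.5815 0.1778 0.0135]
band [524, 221, 49, 33, 574] (array([822.5, 523. ]), array([117.8,  73.7]), np.float32(17.03)) [0.8281 0.5204 0.0088]
band [262, 268, 11, 28, 156] (array([ 568.2, -122.1]), array([21.6, 76.8]), np.float32(-13.42)) [ 0.5706 -0.1225  0.0136]
side
band [588, 95, 52, 9, 147] (array([  -48.5, -1191.1]), array([178.9,  30.9]), np.float32(7.81)) [-0.0562 -1.1942  0.0122]
band [337, 219, 58, 24, 307] (array([ 538.6, -120.2]), array([ 29.4, 172.5]), np.float32(-7.57)) [ 0.5371 -0.1193  0.0141]
band [514, 277, 99, 84, 2917] (array([-0.2,  1.9]), array([207.9, 204.1]), np.float32(89.78)) [0.0038 0.0413 0.0137]
band [275, 283, 65, 31, 472] (array([582.7, 177. ]), array([ 27.8, 173.9]), np.float32(-7.8)) [0.5797 0.1779 0.014 ]
band [105, 371, 58, 41, 802] (array([797.9, 560.7]), array([116. ,  78.1]), np.float32(50.84)) [0.7927 0.5657 0.0095]
wrist
band [260, 0, 118, 19, 1152] (array([619.6, 162.9]), array([13.4, 95.8]), np.float32(-0.49)) [0.6339 0.1647 0.0126]
band [161, 293, 165, 39, 2594] (array([ 539.4, -117.4]), array([ 25. , 172.4]), np.float32(-7.56)) [ 0.5476 -0.118   0.0126]
```

{"name": "carry_out", "arguments": {"motion": [0,0,0,0,0,-0.179,0,0,0,0,0,-0.179,0,0,0,0,0,-0.179,0,0,0,0,0,-0.179,0,0,0,0,0,-0.179,0,0,0,0,0,-0.179,0,0,0,0,0,-0.179,0,0,0,0,0,-0.179], "hand": 0, "grip_force": 10}}

```text
clock: 2.25
tool_pos: [0.625, -0.0002, 0.3027]
eef_rot: [0.067, 0.998, -0.0, 0.0]
contact_force: [0.1, -0.0, -0.6]
opening: 0.114
```

{"name": "carry_out", "arguments": {"motion": [2.04,0.59,3.5,0,0,0,2.04,0.59,3.5,0,0,0,2.04,0.59,3.5,0,0,0,0,0,2.5,0,0,0,0,0,1.5,0,0,0,0,0,0.5,0,0,0,0,0,0,0,0,0]}}

```text
clock: 3.12
tool_pos: [0.5674, 0.026, 0.153]
eef_rot: [0.07, 0.998, 0.0, 0.0]
contact_force: [0.1, -0.4, -0.1]
opening: 0.002
```

```bash
python3 - <<'E'
from band import *
print(monitor.get_state()["opening"])
for n in ["scene","side"]:
    p=snapshot(n); d,P=tin(p,np.array((.57,.04)))
    print(n,None if P is None else fit(P))
    if n=="side": cv2.imwrite("pics/c.png",cv2.resize(p["frame"][150:350,220:460,::-1],None,fx=3,fy=3))
s=monitor.get_state(); p=snapshot("wrist"); save(p,"w2"); bands(p,s); d,P=tin(p,np.array((.57,.04)),s); print(None if P is None else fit(P))
E
```

```text
0.0024204296437005364
scene [ 5.7360e-01  3.9000e-02 -7.0761e+00  1.0000e-03  1.1090e-01  9.2000e-03]
side [ 5.6410e-01  3.8700e-02 -7.1043e+00  1.9000e-03  1.1620e-01  6.6000e-03]
band [22, 88, 100, 282, 11453] (array([ 540.1, -118.1]), array([ 26., 175.]), np.float32(-8.11)) [ 0.5292 -0.1163  0.0127]
band [537, 90, 103, 281, 11383] (array([582.6, 179. ]), array([ 25.5, 175.2]), np.float32(-8.18)) [0.5717 0.1804 0.0127]
[ 5.4720e-01  4.3600e-02 -7.5529e+00  3.0000e-04  7.7700e-02  4.8000e-03]
```

View pics/c.png

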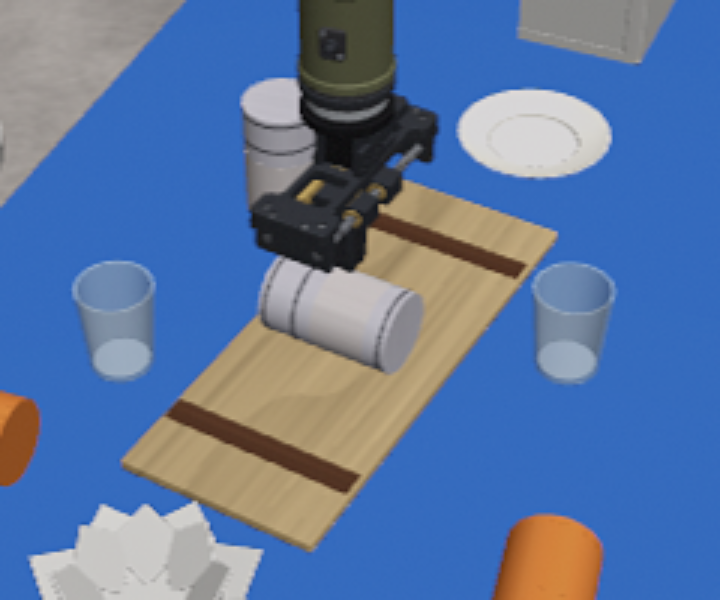

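{"name": "carry_out", "arguments": {"motion": [0,0,0.4,0,0,0,0,0,0.2,0,0,0,0,0,0,0,0,0]}}

```text
clock: 3.8
tool_pos: [0.5671, 0.0262, 0.1478]
eef_rot: [0.069, 0.998, -0.0, 0.001]
contact_force: [-1.9, 0.2, 9.6]
opening: 0.003
```

{"name": "carry_out", "arguments": {"motion": [0,0.4,0,0,0,0,0,0.8,0,0,0,0,0,1.0,0,0,0,0,0,1.0,0,0,0,0,0,1.0,0,0,0,0,0,0.8,0,0,0,0,0,0.4,0,0,0,0,0,0,0,0,0,0]}}

```text
clock: 4.8
tool_pos: [0.5744, 0.0812, 0.1478]
eef_rot: [0.069, 0.998, 0.001, 0.001]
contact_force: [-1.8, 1.8, 9.9]
opening: 0.003
```

```bash
cat > where.py <<'E'
from band import *
import sys
bc=np.array([.5613,.0305]); a=np.radians(-8.18); ex=np.array([np.cos(a),np.sin(a)]); ey=np.array([-np.sin(a),np.cos(a)])
s=monitor.get_state(); tp=np.array(s["tool_pos"])[:2]
near=bc+ey*float(sys.argv[1])
print("tip board",np.round([(tp-bc)@ex,(tp-bc)@ey],4),s["tool_pos"][2],s["contact_force"])
for n in ["side","scene","wrist"]:
    s=monitor.get_state(); p=snapshot(n); d,P=tin(p,near,s)
    if P is None: print(n,None); continue
    f=fit(P); r=f[:2]-bc; print(n,"axial %.4f along %.4f yaw-rel %.2f"%(r@ex,r@ey,f[2]+8.18),f[3:])
    if len(sys.argv)>2: save(p,sys.argv[2]+n)
E
python3 where.py .04
```

```text
tip board [0.0058 0.0521] 0.14782724335038125 [-1.77970731  1.75698305  9.88018603]
side axial 0.0003 along 0.0368 yaw-rel 0.52 [0.002  0.1148 0.0074]
scene axial 0.0162 along 0.0381 yaw-rel 1.05 [0.0011 0.0999 0.009 ]
wrist axial -0.0175 along 0.0387 yaw-rel 0.63 [0.0003 0.0747 0.0049]
```

{"name": "carry_out", "arguments": {"motion": [0,0,-0.8,0,0,0,0,-1.4,0,0,0,0,0,-1.4,0,0,0,0,0,0,0.5,0,0,0,0,0,0.2,0,0,0,0,0,0.1,0,0,0,0,0,0,0,0,0]}}

```text
clock: 5.98
tool_pos: [0.5704, 0.0526, 0.1475]
eef_rot: [0.069, 0.998, 0.0, 0.0]
contact_force: [-1.9, -1.2, 7.8]
opening: 0.003
```

{"name": "carry_out", "arguments": {"motion": [0,0.4,0,0,0,0,0,0.8,0,0,0,0,0,1.0,0,0,0,0,0,1.0,0,0,0,0,0,1.0,0,0,0,0,0,0.9,0,0,0,0,0,0.5,0,0,0,0,0,0,0,0,0,0]}}

```text
clock: 6.98
tool_pos: [0.5782, 0.1101, 0.1479]
eef_rot: [0.068, 0.998, 0.001, 0.001]
contact_force: [-3.1, 2.9, 10.1]
opening: 0.008
```

```bash
python3 where.py .067
```

```text
tip board [0.0054 0.0812] 0.14789871543614058 [-3.08798122  2.85156804 10.12874015]
side axial 0.0016 along 0.0664 yaw-rel 0.54 [0.0022 0.1176 0.0074]
scene axial 0.0160 along 0.0674 yaw-rel 0.42 [0.0009 0.0994 0.009 ]
wrist axial -0.0183 along 0.0683 yaw-rel 0.64 [0.0003 0.0737 0.0049]
```

{"name": "carry_out", "arguments": {"motion": [0,0,-0.8,0,0,0,0,-1.4,0,0,0,0,0,-1.4,0,0,0,0,0,0,0.5,0,0,0,0,0,0.2,0,0,0,0,0,0.1,0,0,0,0,0,0,0,0,0]}}

```text
clock: 8.15
tool_pos: [0.5743, 0.0803, 0.1473]
eef_rot: [0.069, 0.998, 0.0, 0.0]
contact_force: [-0.8, -1.0, 5.7]
opening: 0.004
```

{"name": "carry_out", "arguments": {"motion": [0,0.4,0,0,0,0,0,0.8,0,0,0,0,0,1.0,0,0,0,0,0,1.0,0,0,0,0,0,1.0,0,0,0,0,0,0.9,0,0,0,0,0,0.5,0,0,0,0,0,0,0,0,0,0]}}

```text
clock: 9.15
tool_pos: [0.5821, 0.1378, 0.1481]
eef_rot: [0.068, 0.998, 0.002, 0.001]
contact_force: [-2.5, 1.1, 10.9]
opening: 0.007
```

{"name": "carry_out", "arguments": {"motion": [0,0,-0.8,0,0,0,0,-1.4,0,0,0,0,0,-1.4,0,0,0,0,0,0,0.5,0,0,0,0,0,0.2,0,0,0,0,0,0.1,0,0,0,0,0,0,0,0,0]}}

```text
clock: 10.02
tool_pos: [0.5781, 0.1079, 0.147]
eef_rot: [0.069, 0.998, 0.0, 0.0]
contact_force: [-1.7, -0.0, 3.0]
opening: 0.006
```

```bash
python3 where.py .097
```

```text
tip board [0.0057 0.079 ] 0.147047163016671 [-1.67452704 -0.04446497  2.99869069]
side axial 0.0005 along 0.0951 yaw-rel 1.09 [0.0021 0.116  0.0069]
scene axial 0.0104 along 0.0970 yaw-rel 1.29 [0.0009 0.1106 0.0094]
wrist axial -0.0188 along 0.0975 yaw-rel 0.66 [0.0003 0.0736 0.0049]
```

{"name": "carry_out", "arguments": {"motion": [0,0,-0.5,0,0,0,0,0.5,0,0,0,0,0,0,0.4,0,0,0,0,0,0.1,0,0,0,0,0,0,0,0,0]}}

```text
clock: 10.95
tool_pos: [0.5793, 0.113, 0.1479]
eef_rot: [0.069, 0.998, 0.0, 0.001]
contact_force: [-2.4, -0.3, 12.1]
opening: 0.009
```

{"name": "carry_out", "arguments": {"motion": [0,0.4,0,0,0,0,0,0.8,0,0,0,0,0,1.0,0,0,0,0,0,1.0,0,0,0,0,0,0.9,0,0,0,0,0,0.8,0,0,0,0,0,0.4,0,0,0,0,0,0,0,0,0,0]}}

```text
clock: 11.95
tool_pos: [0.5865, 0.1666, 0.1477]
eef_rot: [0.069, 0.998, 0.001, 0.001]
contact_force: [-1.0, 1.2, 10.1]
opening: 0.002
```

{"name": "carry_out", "arguments": {"motion": [0,0,-0.8,0,0,0,0,-1.2,0,0,0,0,0,-1.2,0,0,0,0,0,0,0.5,0,0,0,0,0,0.2,0,0,0,0,0,0.1,0,0,0,0,0,0,0,0,0]}}

```text
clock: 12.82
tool_pos: [0.5832, 0.1425, 0.1481]
eef_rot: [0.069, 0.998, 0.001, 0.001]
contact_force: [-2.3, 0.9, 10.8]
opening: 0.004
```

```bash
python3 where.py .123
```

```text
tip board [0.0057 0.114 ] 0.14814100488102708 [-2.34286742  0.91484213 10.78561041]
side axial -0.0008 along 0.1230 yaw-rel 0.32 [0.0021 0.1138 0.0069]
scene axial 0.0114 along 0.1245 yaw-rel 1.13 [0.0008 0.108  0.0091]
wrist axial -0.0181 along 0.1254 yaw-rel 0.67 [0.0003 0.0753 0.0049]
```

{"name": "carry_out", "arguments": {"motion": [0,0.4,0,0,0,0,0,0.8,0,0,0,0,0,1.0,0,0,0,0,0,1.0,0,0,0,0,0,0.9,0,0,0,0,0,0.5,0,0,0,0,0,0.3,0,0,0,0,0,0,0,0,0,0]}}

```text
clock: 14.12
tool_pos: [0.5898, 0.1919, 0.1479]
eef_rot: [0.068, 0.998, 0.002, 0.001]
contact_force: [-1.9, 0.4, 8.9]
opening: 0.007
```

```bash
python3 where.py .148
```

```text
tip board [0.0053 0.1638] 0.14786215134680342 [-1.88426571  0.35441244  8.94041353]
side axial -0.0016 along 0.1482 yaw-rel 0.70 [0.0017 0.1131 0.0076]
scene axial 0.0155 along 0.1494 yaw-rel 0.74 [0.0009 0.0989 0.009 ]
wrist axial -0.0191 along 0.1502 yaw-rel 0.66 [0.0003 0.0739 0.0049]
```

{"name": "carry_out", "arguments": {"motion": [0,0,-0.1,0,0,0,0,0,-0.5,0,0,0,0,0,-2,0,0,0,0,0,-4,0,0,0,0,0,-4,0,0,0,-3,0,-4,0,0,0,-3,0,-3,0,0,0,0,0,0,0,0,0]}}

```text
clock: 15.42
tool_pos: [0.6517, 0.1806, 0.3263]
eef_rot: [0.071, 0.997, 0.002, 0.003]
contact_force: [-0.3, -0.0, -1.1]
opening: 0.006
```

```bash
python3 where.py .15 end; python3 - <<'E'
from band import *
s=monitor.get_state(); p=snapshot("wrist"); bands(p,s)
p=snapshot("side"); C=cloud(p)
for t in ["lotus_tray","saucer","cup_a","spare_tin"]:
    for d in finder.masks_of(p,t)[:2]: print(t,np.round(d["extent"]),np.round(np.median(C[d["pixels"]&(p["range_z"]>0)],0),3))
E
```

```text
tip board [0.0681 0.1615] 0.326263029450374 [-0.28050338 -0.03233035 -1.06155158]
side axial 0.0008 along 0.1472 yaw-rel 0.53 [0.0018 0.117  0.0065]
scene axial 0.0077 along 0.1486 yaw-rel 1.09 [0.001  0.1144 0.0081]
wrist axial 0.0038 along 0.1497 yaw-rel 0.66 [0.0003 0.1156 0.0006]
band [300, 29, 26, 29, 731] (array([507.5, 189.5]), array([22.1, 22.9]), np.float32(-7.83)) [0.5074 0.1898 0.0126]
band [0, 93, 30, 125, 1805] (array([ 566.1, -121.2]), array([ 24.5, 118.4]), np.float32(-8.45)) [ 0.5812 -0.1212  0.0127]
band [619, 274, 21, 70, 870] (array([822.3, 499.4]), array([89.3, 23.5]), np.float32(6.43)) [0.8228 0.501  0.0086]
lotus_tray [226. 319. 310. 381.] [0.594 0.357 0.022]
saucer [374. 178. 425. 214.] [ 0.507 -0.321  0.012]
cup_a [398. 236. 429. 277.] [ 0.382 -0.002  0.06 ]
cup_a [245. 234. 275. 278.] [0.734 0.131 0.059]
spare_tin [301. 175. 330. 230.] [ 0.685 -0.107  0.083]
```

View pics/endwrist.png

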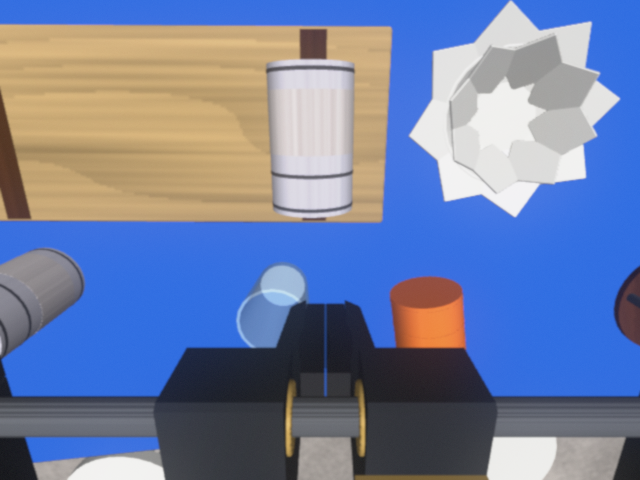

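View pics/endside.png

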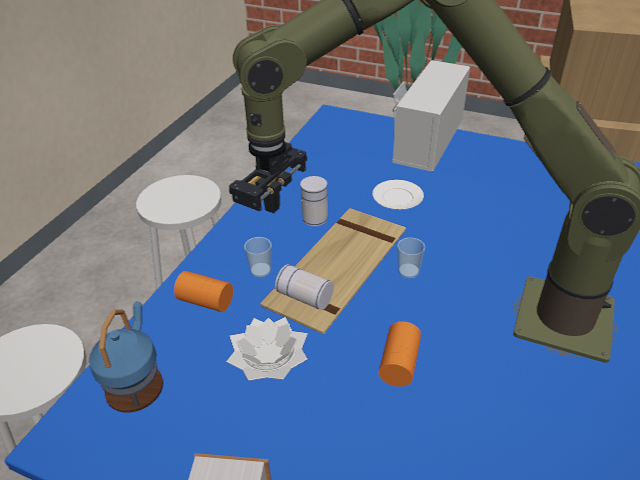

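The wrist view shows the tin (310,138) lying along the band beside the lotus tray. It is 0.3 mm off the band's middle along the roll and 0.7° off in yaw. The side view shows nothing else moved.

```bash
python3 -c "
from h import *
print(workorder.finish_job())"
```

```text
the job is handed in; nothing more can be done
None
```

I rolled the white tin about 139 mm along the board onto the band at the lotus-tray end, and handed the job in at about 15.5 s on the robot's clock. I used five strokes with the closed fingertips on its top, pressing with about 10 N.

**Final position:** the wrist camera put the tin 0.3 mm from the band's centre line, 4 mm off centre along the band, and 0.7° out of line with it. It was at rest and the arm was clear.

**Where the cameras disagreed:** the side and scene cameras read 1–3 mm short of the centre line. Their sideways and yaw readings ranged over 1–8 mm and 0.5–1.1°. I trusted the wrist camera because its cylinder fit was much tighter, with 0.6 mm error against 6–8 mm.

**During the strokes:** once the fingertips came down near the tin's rear edge, and I re-seated them before pushing.

**Other objects:** the tray, saucer, both cups and spare tin read within a few millimetres of their starting positions, which is measurement noise. No wrist force reading between moves was above about 12 N.

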